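# Slide a board carrier home into the inspection stop and shut its gate

## Robot

A 6-joint arm with a two-finger parallel gripper is mounted at the origin on the work surface. World frame = base frame: x ahead of the robot, y to its left, z up, the work surface at z = 0. Lengths are in mm, angles in degrees, forces in N, time in s.
With the tool pointing down it reaches from about 225 to 875 mm from the base axis. Payload 3.4 kg.
Tool frame: the origin (TCP) lies at the very end of the fingers, on their centre line; the grasp point (between the pads) lies 19 mm behind it; z points along the fingers, y is the line along which they close (so a half turn about z gives the same grasp; the last joint's range is limited). The gripper opens to 85 mm and grips with 20 to 120 N. Pads are 22 mm wide; open, the fingers measure 114 mm over their backs; the gripper's body (76 mm by 85 mm) begins 54 mm behind the grasp point. The pads swing forward as they close: fully open they stand 13 mm farther back than shut.
Start: joints at [-78.553, 15.808, 86.224, -0, 77.962, -6.933], TCP at [181.312, -545.7, 231.328] pointing down, gripper open.
Joint ranges: [-165.64, 165.64], [-43.16, 119.46], [12.63, 154.43], [-67.54, 247.53], [6.08, 155.33], [-154.97, 154.97]. Speed limits (degrees/s): [147.25, 147.25, 180, 180, 180, 180].

## Interface

Orientations are given as [roll, pitch, yaw] about the fixed x, y, z axes, in that order (R = Rz(yaw) Ry(pitch) Rx(roll)).
In Python, from workcell import env gives the robot as it stands. The module is installed in compiled form; this text tells all that it offers.
- The arm moves only by the shell command python3 -m handwheel 'ROWS'. ROWS is JSON, a list of rows, each a list of 7 numbers: the turn, a rotation vector about the tool's x, y, z in rad, then the shift along the tool's x, y, z in mm, then the finger opening in mm, from 0 to 85.4. In form: [[rx, ry, rz, dx, dy, dz, grip], ...]. A call has 1 to 10 rows; each row is the pose to reach, as a shift and turn from the pose commanded when the call began, along the tool's axes at that moment; what a row does not reach only later rows make up. A row lasts 1/8 s, in which the tool goes at most 62.5 mm and 10.7 degrees, less where a joint would pass 70% of its speed; a pose out of reach is approached as far as the arm can. A call with a gripper value outside its range is refused whole. The fingers move at their own pace and stop on an object; the grip force is fixed at half the most. Time passes only in rows, so rows that repeat a pose let the fingers close. It gives the time, the measured TCP pose, the force, the opening and the grip force at its end, in the units of the state.
- env.sense(): the state, without advancing time (a new reading comes with each control period).
- env.capture(name): name is "scene" or "top" or "wrist"; returns a dict with "frame" (480x640x3 uint8, red, green, blue), "mtx" (3x3 intrinsics, pixels), "R" (3x3) and "t" (3): a world point X has camera coordinates R X + t. Camera axes: x right, y down, z forward; pixel columns grow to the right and rows downward; lengths in mm; the calibration is good to about 2 mm. A picture is of the moment at which its call begins. There is no depth.
- env.close_job(): hands the job in; it is judged then, once.
Trained networks look in the newest picture that a camera, given by its name, has taken for a name from the list of things; names that differ only in an ending like _2 or _b are one class to them, and where a whole thing is asked for, a point or a joint stands for the part that bears it (a point fixed in the world has none). Each returns a list of dicts, best first, with "conf" (0 to 1); they miss things now and then, are a little off and sometimes report something else, mostly with a low value. They report only what shows in the picture. A call takes as long as a camera call. They do not tell look-alikes from the thing itself.
- env.silhouettes(thing, camera): "mask" (480x640 bool, what is visible of it) and "centre" ([row, column] in pixels, amid what is visible of it).
The state is a dict: "time": time; "qpos": joint angles; "qvel": joint speeds; "joint_efforts": joint torques, N m; "eef_pos": TCP position; "orientation": TCP orientation; "ft_force": force on the tool from outside, world axes, zero at the start; "wrist_torque": the same for the moment, N m; "width": finger opening in mm; "finger_force": force on a finger pad.
Only numpy, scipy, OpenCV 4.12 (cv2) and the standard library are available. Lean on these libraries where they do the work, as an engineer would, in place of code of your own. Each camera call takes 0.05 s, during which the arm holds its last target. There are 200 camera calls.

## Task

Slide the circuit-board carrier across the bench into the corner stop, keeping it flat on the bench, until it sits square and fully home against both fences; feel for the fences gently rather than ramming them. Then swing the stop's gate fully shut behind it. Leave the tape roll, the solder spool and the bottle where they are.

Things in the scene. Friction and masses are not known exactly. Their poses are not given: they have to be found in the camera images.
- carrier: Loose flat black plastic plate, 100 mm (its x) by 150 mm (its y) by 16 mm thick, about 0.4 kg, with a green circuit board on top (highest point 27 mm). Origin: centre of the underside; z up. It may sit in the stop either way round (yaw or yaw + half a turn).
- stop: Fixed aluminium corner stop, fences 20 mm thick, 25 mm high. Origin: inner corner at bench level. Far fence: inner face x=0, from y=+20 to -148 mm. Left fence: inner face y=0, from x=0 to -140 mm. The carrier belongs at -x, -y, 150 mm side along the far fence, 100 mm side along the left fence: fully home its origin is at x=-50, y=-75 mm in this frame.
- gate_hinge (a point): Upright hinge axis of the gate, at bench level, at the right-hand end of the far fence (x=+10, y=-163 mm in the stop's frame).
- gate_post (a point): Centre of the top of the black upright post, 16 mm in diameter, near the free end of the gate, 100 mm from the hinge, its top 55 mm above the bench. The gate is a steel bar 12 mm wide, 4 to 16 mm above the bench, running from the hinge to 9 mm past the post.
- gate (a joint): Gate angle, rad. 0: fully open, the bar continuing the far fence's line to the right (stop's -y). Grows clockwise seen from above; 1.571: fully shut at its limit, the bar pointing to the stop's -x, 7 mm (its post 5 mm) clear of the right-hand short side of a carrier that is home. Slight friction: it stays where it is left.
- tape: Bystander: roll of tape lying flat, 90 mm across, 24 mm high. Origin: centre of the underside.
- spool: Bystander: metal solder spool standing upright, 60 mm across, 46 mm high. Origin: centre of the underside.
- bottle: Bystander: clear bottle with a red cap, 56 mm across, 120 mm high, standing. Origin: centre of the underside.
Not all that is in view belongs to the job. Several things have the shape of the carrier; the one meant has the colours described above.

How it is judged:
By the outcome, as a careful person would: the job done as asked, in the order asked, and still so for the second after the job is handed in, with the robot touching nothing.
It also fails if it takes over 69 s, if anything falls off the work surface, if the arm or the gripper's body presses on something with over 40 N, if the wrist force passes 120 N, or if a joint passes its speed limit or range.

## Working session

There is one attempt and no reset: what is moved stays moved. The work goes in short steps, Python scripts to look and compute and a shell command to move; the robot and the scene stay as the last step left them, time stands still between calls to the robot, and variables do not carry over. Pictures are saved under pics/ and viewed, at most 10 in all, crops included, and the job is handed in when it is done.

```bash
mkdir -p pics
python3 - <<'E'
from workcell import env
import cv2,numpy as np
for c in("scene","top"):
    d=env.capture(c); cv2.imwrite(f"pics/{c}0.png",d["frame"][:,:,::-1])
    print(c,d["mtx"].round(1).tolist(),d["R"].round(3).tolist(),d["t"].round(1).tolist())
    for n in("carrier","stop","gate_post","gate","tape","spool","bottle"):
        print(n,[(round(x["conf"],2),np.round(x["centre"]).tolist()) for x in env.silhouettes(n,c)])
s=env.sense();print(s["eef_pos"],s["orientation"],s["time"])
E
```

```text
scene [[462.6, 0.0, 319.9], [0.0, 462.6, 233.1], [0.0, 0.0, 1.0]] [[0.115, 0.993, 0.015], [0.805, -0.084, -0.587], [-0.582, 0.08, -0.809]] [-79.6, -382.9, 1514.6]
carrier [(0.98, [245.0, 254.0]), (0.92, [191.0, 230.0]), (0.69, [244.0, 156.0])]
stop [(0.73, [286.0, 347.0]), (0.65, [209.0, 436.0])]
gate_post [(0.64, [289.0, 272.0])]
gate [(0.73, [287.0, 274.0])]
tape [(0.82, [196.0, 437.0])]
spool [(0.72, [306.0, 176.0])]
bottle [(0.66, [297.0, 447.0])]
top [[587.7, 0.0, 324.0], [0.0, 587.7, 238.3], [0.0, 0.0, 1.0]] [[0.005, -1.0, 0.013], [-0.998, -0.006, -0.07], [0.07, -0.012, -0.997]] [3.5, 536.7, 1462.3]
carrier [(0.88, [330.0, 408.0]), (0.83, [269.0, 486.0]), (0.8, [251.0, 389.0])]
stop [(0.82, [196.0, 286.0]), (0.62, [251.0, 388.0])]
gate_post [(0.7, [196.0, 364.0])]
gate [(0.79, [199.0, 366.0])]
tape [(0.57, [284.0, 169.0])]
spool [(0.88, [186.0, 458.0])]
bottle [(0.91, [163.0, 207.0])]
[ 181.31719621 -545.70036819  231.36011258] [1.79992271e+02 7.91998631e-04 1.83796337e+01] 0.8
```

View pics/top0.png

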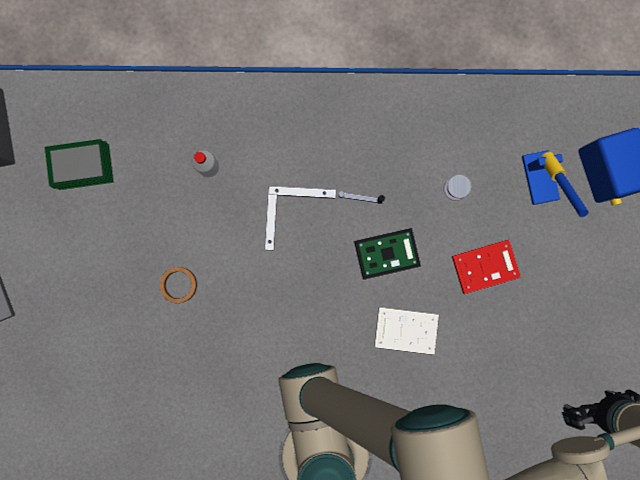

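View pics/scene0.png

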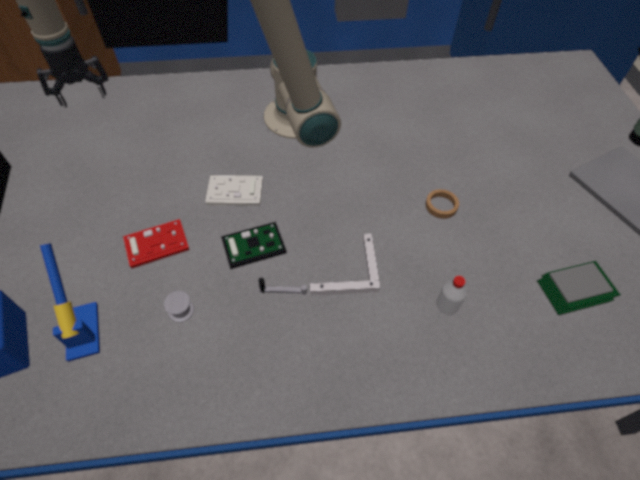

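Target is the black/green board, at about row 252, col 388 in the top view. The red and white boards are look-alikes. The stop's corner is near (190, 273), with the gate nearly open and its post near (199, 381).

```bash
cat > h.py <<'E'
from workcell import env
import cv2,numpy as np
def ray(d,uv,z):
    uv=np.atleast_2d(np.asarray(uv,float)); 
    r=np.c_[uv,np.ones(len(uv))]@np.linalg.inv(d["mtx"]).T@d["R"]; c=-d["R"].T@d["t"]
    return (c+r*((z-c[2])/r[:,2])[:,None])[:,:2]
def rect(d,m,z):
    p=ray(d,np.argwhere(m)[:,::-1],z).astype(np.float32)
    (c,s,a)=cv2.minAreaRect(p)
    if s[0]>s[1]: s=s[::-1]; a-=90
    return np.round(c,1),np.round(s,1),round((a+90)%180-90,1)   # short side direction yaw
E
python3 - <<'E'
from h import *
for c in("top","scene"):
    d=env.capture(c); f=d["frame"].astype(int)
    print(c)
    for x in env.silhouettes("carrier",c): 
        m=x["mask"]; print(" car",np.round(x["centre"]),rect(d,m,14),np.median(f[m],0))
    for x in env.silhouettes("stop",c)[:1]:
        h=cv2.convexHull(np.argwhere(x["mask"])[:,::-1].astype(np.int32))
        a=cv2.approxPolyDP(h,4,True)[:,0]; print(" stop",a.tolist(),ray(d,a,25).round(1).tolist())
    for n,z in(("gate_post",30),("gate",16),("tape",12),("spool",23),("bottle",60)):
        for x in env.silhouettes(n,c)[:1]: print(" ",n,rect(d,x["mask"],z),ray(d,x["centre"][::-1],z).round(1))
d=env.capture("top");i=d["frame"][170:290,255:435,::-1]
cv2.imwrite("pics/crop.png",cv2.resize(i,None,fx=4.4,fy=4.4,interpolation=cv2.INTER_CUBIC))
E
```

```text
top
 car [327. 406.] (array([ 307.2, -202. ]), array([103.7, 155.6]), -6.5) [233. 231. 225.]
 car [253. 389.] (array([ 499.1, -153.9]), array([100.5, 151.4]), 13.1) [33. 80. 47.]
 car [269. 487.] (array([ 468.6, -404.2]), array([101.2, 152.3]), 16.8) [203.  39.  37.]
 car [285. 167.] (array([418.8, 370.5]), array([87.5, 92.7]), 0.3) [150. 106.  67.]
 car [164. 207.] (array([726. , 308.8]), array([57.5, 72.9]), -44.6) [120.  104.  105.5]
 stop [[384, 197], [266, 248], [273, 187]] [[641.6, -144.5], [511.0, 151.6], [665.1, 135.8]]
  gate_post (array([ 498.3, -151.2]), array([101.4, 153.4]), 12.4) [[ 499.4 -156.6]]
  gate (array([638.3, -96.9]), array([ 23.7, 102.2]), -2.8) [[ 636.2 -103.8]]
  tape (array([418.8, 370.9]), array([87.6, 92.8]), 0.3) [[414.6 337.1]]
  spool (array([ 668.4, -332.1]), array([57.3, 70. ]), 31.2) [[ 675.3 -332. ]]
  bottle (array([716.9, 300. ]), array([55.7, 74.1]), -44.6) [[715.1 298.5]]
scene
 car [189. 234.] (array([ 313.6, -202.5]), array([113.5, 155.4]), -4.1) [181. 175. 171.]
 car [247. 156.] (array([ 475.6, -403.7]), array([111.4, 148.2]), 17.3) [160.  37.  36.]
 car [246. 253.] (array([ 506.6, -152.2]), array([108.9, 150.1]), 12.7) [25. 60. 35.]
 car [197. 440.] (array([422.1, 371.8]), array([ 87.7, 106.1]), 57.5) [106.  88.  68.]
 stop [[378, 291], [262, 293], [258, 279], [369, 234]] [[680.8, 141.5], [656.8, -134.8], [617.3, -142.9], [512.1, 149.8]]
  gate_post (array([654.2, -98.2]), array([ 37.9, 107.9]), -22.7) [[ 659.1 -100.6]]
  gate (array([636.1, -94.2]), array([ 38.9, 105. ]), -9.0) [[ 636.5 -108.1]]
  tape (array([419.9, 372.1]), array([ 88.4, 106. ]), 56.1) [[430.6 351.8]]
  spool (array([ 669.2, -330. ]), array([60.6, 82.9]), -63.8) [[ 663.3 -335.1]]
  bottle (array([726.4, 301.7]), array([ 55.5, 116.3]), 52.8) [[730.2 299.7]]
```

View pics/crop.png

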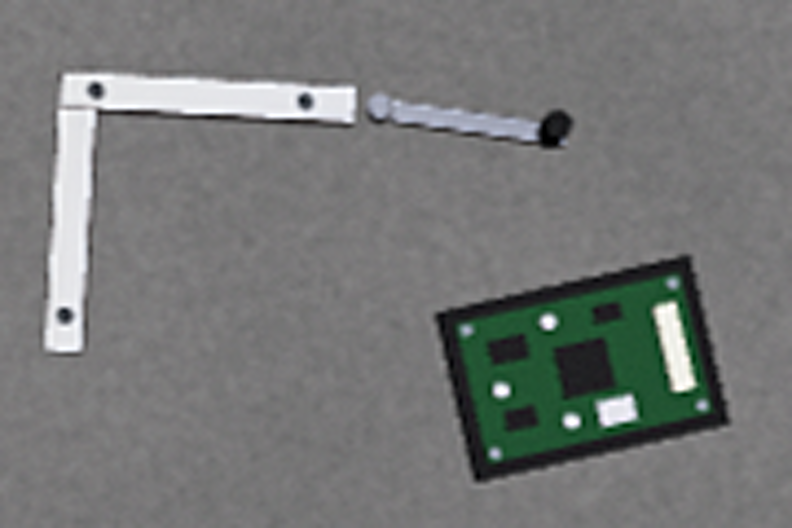

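Run:
```python
from h import *
from scipy.optimize import least_squares
# precise stop fit: soft render of stop outline vs white pixels, top + scene
def blob(c):
    d=env.capture(c);f=d["frame"].astype(int)
    x=env.silhouettes("stop",c)[0]["mask"]
    m=cv2.dilate(x.astype(np.uint8),np.ones((7,7)))>0
    return d,m&(f.min(2)>(170 if c=="top" else 130))
L=np.array([[20,20],[20,-148],[0,-148],[0,0],[-140,0],[-140,20]],float)
for c in("top","scene"):
    d,m=blob(c); S=8
    def render(p):
        a=np.radians(p[2]);R=np.array([[np.cos(a),-np.sin(a)],[np.sin(a),np.cos(a)]])
        W=np.c_[L@R.T+p[:2],np.full(6,25.)]
        q=(W@d["R"].T+d["t"])@d["mtx"].T;q=q[:,:2]/q[:,2:]
        im=np.zeros((480,640),np.float32)
        big=np.zeros((960,1280),np.uint8)
        cv2.fillPoly(big,[np.round((q*2+.5)*256).astype(np.int32)],255,shift=8)
        return cv2.GaussianBlur(cv2.resize(big,(640,480),interpolation=cv2.INTER_AREA)/255.,(0,0),2)
    t=cv2.GaussianBlur(m.astype(float),(0,0),2)
    r=least_squares(lambda p:(render(p)-t).ravel(),[645,116,-4],x_scale=[1,1,.3],diff_step=[1e-3,1e-2,.1])
    print(c,m.sum(),r.x.round(2),r.cost)
    print(" hinge gap; px check post top:",end="")
    f=d["frame"].astype(int);x=env.silhouettes("gate",c)[0]["mask"]
    k=(f.max(2)<45)&(cv2.dilate(x.astype(np.uint8),np.ones((9,9)))>0)
    print(k.sum(),ray(d,np.argwhere(k)[:,::-1].mean(0),45).round(1))
```

```text
top 949 [647.38 127.13  -2.82] 9.708215405377132
 hinge gap; px check post top:41 [[ 634.3 -128.4]]
scene 1084 [648.53 129.54  -2.59] 17.03720930976212
 hinge gap; px check post top:45 [[ 645.6 -133.6]]
```

```bash
cat > go.py <<'E'
import sys,numpy as np
from scipy.spatial.transform import Rotation as Ro
from workcell import env
s=env.sense();R=Ro.from_euler("xyz",s["orientation"],degrees=True)
print("t",round(s["time"],2),"p",s["eef_pos"].round(1),"rpy",np.round(s["orientation"],1),"F",s["ft_force"].round(1),"w",round(float(s["width"]),1),"q6",s["qpos"][5].round(1))
v=list(map(float,sys.argv[1:]))
for i in range(0,len(v),4):
    x,y,z,w=v[i:i+4]; T=Ro.from_euler("xyz",[180,0,w],degrees=True)
    print((R.inv()*T).as_rotvec().round(4),R.inv().apply(np.array([x,y,z])-s["eef_pos"]).round(1))
E
python3 go.py 505 -275 100 87.3
```

```text
t 1.95 p [ 181.3 -545.7  231.3] rpy [180.   -0.   18.4] F [ 0.3  0.3 -0.3] w 85.1 q6 -6.9
[ 1.0000e-04  0.0000e+00 -1.2029e+00] [ 392.5 -154.8  131.3]
```

```bash
python3 -m handwheel '[[0,0,-1.203,392.5,-154.8,131.3,45],[0,0,-1.203,392.5,-154.8,131.3,45],[0,0,-1.203,392.5,-154.8,131.3,45],[0,0,-1.203,392.5,-154.8,131.3,45],[0,0,-1.203,392.5,-154.8,131.3,45],[0,0,-1.203,392.5,-154.8,131.3,45],[0,0,-1.203,392.5,-154.8,131.3,45],[0,0,-1.203,392.5,-154.8,131.3,45],[0,0,-1.203,392.5,-154.8,131.3,45]]'; python3 go.py 505 -275 8 87.3
```

```text
time: 3.08
eef_pos: [505.0, -275.0, 99.9]
orientation: [-180.0, 0.0, 87.4]
ft_force: [-0.6, -0.7, -0.2]
width: 45.0
finger_force: 0.0
t 3.08 p [ 505.  -275.    99.9] rpy [-180.     0.    87.4] F [-0.6 -0.7 -0.2] w 45.0 q6 -32.8
[-0.0007  0.0004  0.0011] [ 0.   0.1 91.9]
```

```bash
python3 -m handwheel '[[0,0,0,0,0,50,45],[0,0,0,0,0,85,45],[0,0,0,0,0,96,45],[0,0,0,0,0,96,45],[0,0,0,15,0,96,45],[0,0,0,25,0,96,45],[0,0,0,35,0,96,45],[0,0,0,45,0,96,45],[0,0,0,55,0,96,45]]'; python3 go.py 505 -275 8 87.3
```

```text
time: 4.2
eef_pos: [508.5, -220.9, 5.1]
orientation: [179.9, 0.2, 87.4]
ft_force: [-1.8, -6.0, 3.8]
width: 45.0
finger_force: 2.7
t 4.2 p [ 508.5 -220.9    5.1] rpy [179.9   0.2  87.4] F [-1.8 -6.   3.8] w 45.0 q6 -27.9
[0.0021 0.0033 0.0019] [-54.2  -1.   -2.8]
```

```bash
python3 -m handwheel '[[0,0,0,12,0,0,45],[0,0,0,24,0,0,45],[0,0,0,36,0,0,45],[0,0,0,48,0,0,45],[0,0,0,60,0,0,45],[0,0,0,72,0,0,45],[0,0,0,84,0,0,45],[0,0,0,96,0,0,45],[0,0,0,108,0,0,45],[0,0,0,120,0,0,45]]'
python3 - <<'E'
from h import *
d=env.capture("top");f=d["frame"].astype(int)
for x in env.silhouettes("carrier","top"): 
    m=x["mask"]; print(" car",np.round(x["centre"]),rect(d,m,14),np.median(f[m],0))
cv2.imwrite("pics/a.png",cv2.resize(d["frame"][150:310,220:440,::-1],None,fx=3.5,fy=3.5))
E
python3 go.py
```

```text
time: 5.45
eef_pos: [514.1, -100.2, 4.6]
orientation: [179.9, 0.1, 87.3]
ft_force: [0.3, -5.2, 3.2]
width: 45.2
finger_force: 2.7
 car [333. 420.] (array([ 305., -220.]), array([ 99.4, 113.1]), -6.1) [232. 230. 224.]
 car [240. 326.] (array([528. , -13.2]), array([100.3, 147.3]), -2.6) [31. 77. 45.]
 car [268. 486.] (array([ 467.9, -404.2]), array([100.5, 153. ]), 16.7) [202.  39.  36.]
t 5.55 p [513.3 -98.5   4.2] rpy [ 1.80e+02 -1.00e-01  8.73e+01] F [-0.2 -0.   0.2] w 45.1 q6 -15.9
```

View pics/a.png

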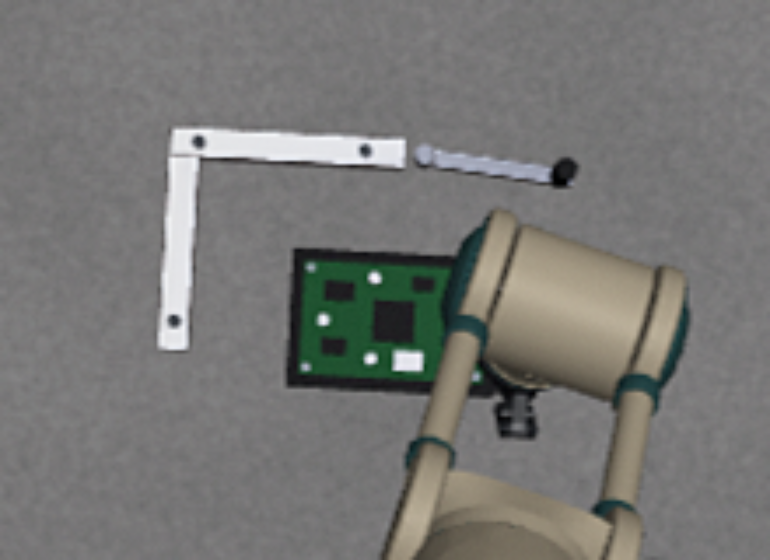

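The carrier is now parallel to the stop, with its left edge near crop col 290, still clear of the left fence (inner face near col 195).

```bash
python3 -m handwheel '[[0,0,0,12,0,0,45],[0,0,0,24,0,0,45],[0,0,0,36,0,0,45],[0,0,0,46,0,0,45],[0,0,0,46,0,0,45],[0,0,0,20,0,0,45],[0,0,0,16,0,-40,45],[0,0,0,16,0,-60,45]]'; python3 go.py 450 40 64 -2.7  450 40 3 -2.7
```

```text
time: 6.55
eef_pos: [514.0, -83.9, 64.9]
orientation: [-180.0, -0.1, 87.2]
ft_force: [0.6, -0.7, 0.0]
width: 44.8
finger_force: 0.0
t 6.55 p [514.  -83.9  64.9] rpy [-1.80e+02 -1.00e-01  8.72e+01] F [ 0.6 -0.7  0. ] w 44.8 q6 -14.3
[-1.2000e-03 -1.2000e-03  1.5697e+00] [120.7 -69.9   1. ]
[-1.2000e-03 -1.2000e-03  1.5697e+00] [120.6 -69.9  62. ]
```

```bash
python3 -m handwheel '[[0,0,1.57,116,-70,-5,50],[0,0,1.57,116,-70,-5,50],[0,0,1.57,116,-70,-5,50],[0,0,1.57,116,-70,-5,50],[0,0,1.57,116,-70,-5,50],[0,0,1.57,116,-70,-5,50],[0,0,1.57,116,-70,-5,50],[0,0,1.57,116,-70,-5,50],[0,0,1.57,116,-70,0,50],[0,0,1.57,116,-70,30,50]]'; python3 go.py 450 35 3 -2.7
python3 - <<'E'
from h import *
d=env.capture("top");f=d["frame"].astype(int)
for x in env.silhouettes("carrier","top"): 
    m=x["mask"]; print(" car",np.round(x["centre"]),rect(d,m,14),np.median(f[m],0))
E
```

```text
time: 7.8
eef_pos: [450.4, 35.6, 34.5]
orientation: [-179.9, -0.2, -2.7]
ft_force: [0.4, -0.3, -0.5]
width: 49.9
finger_force: 0.0
t 7.8 p [450.4  35.6  34.5] rpy [-179.9   -0.2   -2.7] F [ 0.4 -0.3 -0.5] w 49.9 q6 88.3
[-0.0012 -0.0029 -0.0003] [-0.5  0.6 31.5]
 car [331. 408.] (array([ 307.2, -201.4]), array([101.2, 151.4]), -6.8) [232. 230. 224.]
 car [236. 316.] (array([542.9,  32.1]), array([ 76.2, 154.1]), -3.3) [31. 78. 45.]
 car [270. 486.] (array([ 468.5, -403.4]), array([102.7, 154.2]), 17.2) [202.  38.  36.]
```

```bash
python3 -m handwheel '[[0,0,0,0,0,25,50],[0,0,0,0,0,31,50],[0,0,0,0,0,31,50],[0,0,0,12,0,31,50],[0,0,0,22,0,31,50],[0,0,0,32,0,31,50],[0,0,0,42,0,31,50],[0,0,0,52,0,31,50],[0,0,0,62,0,31,50],[0,0,0,72,0,31,50]]';python3 go.py
```

```text
time: 9.15
eef_pos: [518.5, 31.9, 2.9]
orientation: [-180.0, 0.4, -2.6]
ft_force: [-6.8, -0.1, 5.3]
width: 49.8
finger_force: 3.3
t 9.15 p [518.5  31.9   2.9] rpy [-180.     0.4   -2.6] F [-6.8 -0.1  5.3] w 49.8 q6 88.5
```

```bash
python3 -m handwheel '[[0,0,0,2,0,0,50],[0,0,0,4,0,0,50],[0,0,0,6,0,0,50],[0,0,0,8,0,0,50]]'
```

```text
time: 9.65
eef_pos: [526.9, 31.4, 2.9]
orientation: [180.0, 0.3, -2.6]
ft_force: [-4.4, 0.2, 4.3]
width: 49.6
finger_force: 2.8
```

```bash
python3 -m handwheel '[[0,0,0,1.5,0,0,50],[0,0,0,3,0,0,50],[0,0,0,3.5,0,0,50]]'; python3 -m handwheel '[[0,0,0,1,0,0,50],[0,0,0,2,0,0,50]]'
```

```text
time: 10.02
eef_pos: [530.8, 31.2, 2.9]
orientation: [180.0, 0.2, -2.6]
ft_force: [-5.4, 0.1, 3.3]
width: 49.6
finger_force: 2.9
time: 10.28
eef_pos: [532.5, 31.1, 2.9]
orientation: [180.0, 0.3, -2.6]
ft_force: [-4.9, -0.8, 4.5]
width: 49.7
finger_force: 2.9
```

```bash
python3 -m handwheel '[[0,0,0,1,0,0,50],[0,0,0,1.5,0,0,50]]'
```

```text
time: 10.52
eef_pos: [533.5, 31.1, 2.8]
orientation: [180.0, 0.3, -2.6]
ft_force: [-7.1, 0.7, 4.9]
width: 49.6
finger_force: 3.6
```

```bash
python3 -m handwheel '[[0,0,0,1,0,0,50],[0,0,0,1.5,0,0,50]]';python3 -m handwheel '[[0,0,0,1,0,0,50],[0,0,0,1.5,0,0,50]]'
python3 - <<'E'
from h import *
d=env.capture("top")
cv2.imwrite("pics/b.png",cv2.resize(d["frame"][160:280,230:400,::-1],None,fx=4.5,fy=4.5,interpolation=cv2.INTER_CUBIC))
E
```

```text
time: 10.78
eef_pos: [533.6, 31.1, 2.8]
orientation: [180.0, 0.5, -2.6]
ft_force: [-9.0, -0.6, 7.4]
width: 50.3
finger_force: 4.9
time: 11.02
eef_pos: [533.5, 31.1, 2.7]
orientation: [180.0, 0.7, -2.6]
ft_force: [-11.5, -0.1, 9.5]
width: 49.6
finger_force: 6.0
```

View pics/b.png

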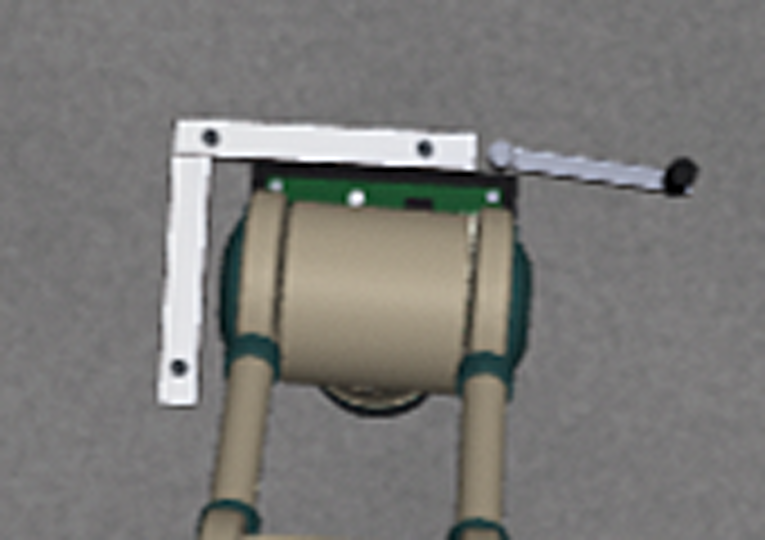

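```bash
python3 -m handwheel '[[0,0,0,-6,0,0,50],[0,0,0,-12,0,0,50],[0,0,0,-14,0,-40,50],[0,0,0,-14,0,-70,50]]'; python3 go.py 583 -76 70 87.3
```

```text
time: 11.58
eef_pos: [526.5, 31.3, 74.3]
orientation: [180.0, -0.2, -2.7]
ft_force: [-0.1, 0.6, -0.3]
width: 49.9
finger_force: 0.0
t 11.57 p [526.5  31.3  74.3] rpy [180.   -0.2  -2.7] F [-0.1  0.6 -0.3] w 49.9 q6 88.5
[ 0.0022 -0.0019 -1.5699] [ 61.4 104.5   4.5]
```

```bash
python3 -m handwheel '[[0,0,-1.57,61.4,104.5,0,40],[0,0,-1.57,61.4,104.5,0,40],[0,0,-1.57,61.4,104.5,0,40],[0,0,-1.57,61.4,104.5,0,40],[0,0,-1.57,61.4,104.5,0,40],[0,0,-1.57,61.4,104.5,0,40],[0,0,-1.57,61.4,104.5,0,40],[0,0,-1.57,61.4,104.5,0,40],[0,0,-1.57,61.4,104.5,0,40],[0,0,-1.57,61.4,104.5,20,40]]'; python3 go.py
python3 - <<'E'
from h import *
d=env.capture("top");f=d["frame"].astype(int)
for x in env.silhouettes("carrier","top"): 
    m=x["mask"]; print(" car",np.round(x["centre"]),rect(d,m,14),np.median(f[m],0))
E
```

```text
time: 12.82
eef_pos: [584.5, -76.5, 54.5]
orientation: [179.6, 0.1, 87.3]
ft_force: [-0.2, -0.1, -0.8]
width: 40.2
finger_force: 0.0
t 12.82 p [584.5 -76.5  54.5] rpy [1.796e+02 1.000e-01 8.730e+01] F [-0.2 -0.1 -0.8] w 40.2 q6 -11.5
 car [268. 486.] (array([ 468.1, -404.5]), array([101.6, 156.4]), 16.4) [201.  38.  36.]
 car [214. 312.] (array([591.8,  43.1]), array([101.4, 124.3]), -2.8) [30. 77. 44.]
 car [331. 408.] (array([ 306.5, -203.1]), array([100.3, 148. ]), -6.8) [232. 229. 223.]
```

```bash
python3 -m handwheel '[[0,0,0,0,0,35,40],[0,0,0,0,0,48,40],[0,0,0,0,0,51,40],[0,0,0,8,0,51,40],[0,0,0,16,0,51,40],[0,0,0,22,0,51,40],[0,0,0,28,0,51,40],[0,0,0,34,0,51,40]]';python3 -m handwheel '[[0,0,0,2,0,0,40],[0,0,0,4,0,0,40]]'
```

```text
time: 13.92
eef_pos: [584.0, -43.0, 2.9]
orientation: [179.9, 0.2, 87.4]
ft_force: [-0.8, -6.3, 3.0]
width: 40.0
finger_force: 2.9
time: 14.18
eef_pos: [584.2, -39.1, 2.8]
orientation: [179.9, 0.2, 87.4]
ft_force: [-1.1, -6.5, 3.3]
width: 40.4
finger_force: 3.2
```

```bash
python3 -m handwheel '[[0,0,0,2,0,0,40],[0,0,0,4,0,0,40],[0,0,0,5,0,0,40]]';python3 -m handwheel '[[0,0,0,1,0,0,40],[0,0,0,2,0,0,40]]'
```

```text
time: 14.55
eef_pos: [584.4, -34.2, 2.8]
orientation: [179.9, 0.2, 87.4]
ft_force: [-1.4, -5.4, 3.7]
width: 40.2
finger_force: 3.2
time: 14.8
eef_pos: [584.5, -32.3, 2.8]
orientation: [179.9, 0.2, 87.4]
ft_force: [-0.7, -6.1, 3.5]
width: 40.2
finger_force: 3.2
```

```bash
python3 -m handwheel '[[0,0,0,1,0,0,40],[0,0,0,1.5,0,0,40]]'
```

```text
time: 15.05
eef_pos: [584.5, -31.7, 2.8]
orientation: [179.9, 0.2, 87.4]
ft_force: [-0.7, -9.6, 3.5]
width: 39.8
finger_force: 5.0
```

```bash
python3 -m handwheel '[[0,0,0,1,0,0,40],[0,0,0,1.5,0,0,40],[0,0,0,1.5,0,0,40]]'; python3 -m handwheel '[[0,0,0,1,0,0,40],[0,0,0,1,0,0,40]]';python3 -m handwheel '[[0,0,0,-6,0,0,40],[0,0,0,-20,0,0,40],[0,0,0,-22,0,-50,40],[0,0,0,-22,0,-80,40]]'; python3 go.py 517 51 75 -2.7
```

```text
time: 15.42
eef_pos: [584.6, -31.7, 2.9]
orientation: [179.9, 0.4, 87.4]
ft_force: [-2.7, -12.7, 3.5]
width: 39.7
finger_force: 6.7
time: 15.68
eef_pos: [584.6, -31.6, 2.9]
orientation: [179.9, 0.5, 87.5]
ft_force: [-2.2, -16.1, 4.7]
width: 39.7
finger_force: 8.2
time: 16.18
eef_pos: [583.9, -49.2, 83.6]
orientation: [179.9, -0.0, 87.3]
ft_force: [-0.1, -0.2, 0.1]
width: 39.8
finger_force: 0.0
t 16.18 p [583.9 -49.2  83.6] rpy [179.9  -0.   87.3] F [-0.1 -0.2  0.1] w 39.8 q6 -8.9
[ 1.0000e-03 -1.6000e-03  1.5704e+00] [ 96.9 -71.6   8.5]
```

```bash
python3 -m handwheel '[[0,0,1.57,104,-72,0,50],[0,0,1.57,104,-72,0,50],[0,0,1.57,104,-72,0,50],[0,0,1.57,104,-72,0,50],[0,0,1.57,104,-72,0,50],[0,0,1.57,104,-72,0,50],[0,0,1.57,104,-72,0,50],[0,0,1.57,104,-72,0,50],[0,0,1.57,104,-72,10,50],[0,0,1.57,104,-72,40,50]]';python3 go.py 517 58 3 -2.7
python3 - <<'E'
from h import *
d=env.capture("scene")
print(np.round(rect(d,env.silhouettes("carrier","scene")[0]["mask"],14)[0]))
cv2.imwrite("pics/c.png",cv2.resize(d["frame"][210:320,220:400,::-1],None,fx=4.4,fy=4.4,interpolation=cv2.INTER_CUBIC))
E
```

```text
time: 17.42
eef_pos: [517.8, 58.5, 42.8]
orientation: [-180.0, -0.3, -2.7]
ft_force: [0.7, 0.7, -0.0]
width: 49.6
finger_force: 0.0
t 17.43 p [517.8  58.5  42.8] rpy [-180.    -0.3   -2.7] F [ 0.7  0.7 -0. ] w 49.6 q6 91.4
[-0.0006 -0.0044  0.0004] [-1.   0.5 39.8]
[ 314. -200.]
```

View pics/c.png

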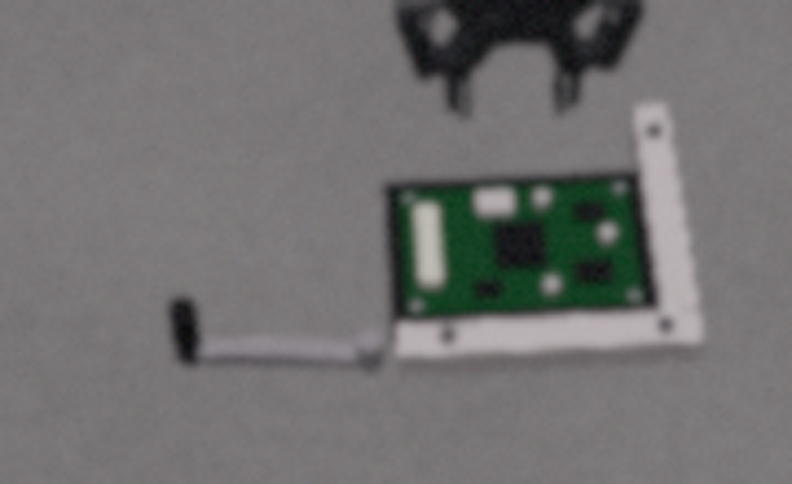

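The carrier sits against both fences: its left edge is on the left fence (crop col about 640) and its far edge on the far fence (row about 315). I'll press it gently once more toward the far fence.

```bash
python3 -m handwheel '[[0,0,0,0,0,30,50],[0,0,0,0,0,39.5,50],[0,0,0,6,0,39.5,50],[0,0,0,11,0,39.5,50],[0,0,0,14,0,39.5,50]]'; python3 -m handwheel '[[0,0,0,1,0,0,50],[0,0,0,2,0,0,50]]'
```

```text
time: 18.15
eef_pos: [531.6, 57.7, 3.4]
orientation: [-180.0, -0.1, -2.7]
ft_force: [-0.4, 0.8, -0.1]
width: 49.8
finger_force: 0.0
time: 18.4
eef_pos: [532.2, 57.7, 2.7]
orientation: [180.0, -0.0, -2.6]
ft_force: [0.2, 0.4, -0.3]
width: 50.4
finger_force: 0.0
```

```bash
python3 -m handwheel '[[0,0,0,1,0,0,50],[0,0,0,2,0,0,50]]';python3 -m handwheel '[[0,0,0,1,0,0,50],[0,0,0,1.5,0,0,50]]';python3 -m handwheel '[[0,0,0,1,0,0,50],[0,0,0,1.5,0,0,50]]'
```

```text
time: 18.65
eef_pos: [534.1, 57.6, 2.5]
orientation: [180.0, 0.0, -2.6]
ft_force: [-0.2, 0.3, 0.4]
width: 50.2
finger_force: 0.0
time: 18.9
eef_pos: [534.8, 57.5, 2.4]
orientation: [180.0, 0.1, -2.7]
ft_force: [-1.7, -0.6, 2.4]
width: 50.1
finger_force: 1.1
time: 19.15
eef_pos: [534.8, 57.5, 2.3]
orientation: [180.0, 0.3, -2.6]
ft_force: [-5.5, 0.7, 5.4]
width: 50.0
finger_force: 3.0
```

```bash
python3 -m handwheel '[[0,0,0,1,0,0,50],[0,0,0,2,0,0,50],[0,0,0,2,0,0,50]]'; python3 -m handwheel '[[0,0,0,-8,0,0,50],[0,0,0,-16,0,0,50],[0,0,0,-20,0,-50,50],[0,0,0,-20,0,-90,0],[0,0,0,-20,0,-90,0]]'; python3 go.py 600 -100 90 87.3
```

```text
time: 19.52
eef_pos: [534.8, 57.5, 2.1]
orientation: [180.0, 0.5, -2.6]
ft_force: [-8.3, 0.8, 6.4]
width: 50.0
finger_force: 4.2
time: 20.15
eef_pos: [522.3, 58.2, 95.8]
orientation: [-180.0, -0.5, -2.6]
ft_force: [-0.2, 0.4, 0.2]
width: 14.3
finger_force: 0.0
t 20.15 p [522.3  58.2  95.8] rpy [-180.    -0.5   -2.6] F [-0.2  0.4  0.2] w 14.3 q6 91.4
[ 0.0072 -0.0074 -1.5697] [ 84.9 154.5   6.6]
```

```bash
python3 -m handwheel '[[0,0,-1.57,85,154.5,0,0],[0,0,-1.57,85,154.5,0,0],[0,0,-1.57,85,154.5,0,0],[0,0,-1.57,85,154.5,0,0],[0,0,-1.57,85,154.5,0,0],[0,0,-1.57,85,154.5,0,0],[0,0,-1.57,85,154.5,0,0],[0,0,-1.57,85,154.5,0,0],[0,0,-1.57,85,154.5,0,0]]'; python3 go.py 677 -134 90 172
python3 - <<'E'
from h import *
d=env.capture("top");f=d["frame"].astype(int)
for x in env.silhouettes("carrier","top"): 
    m=x["mask"]; print(" car",np.round(x["centre"]),rect(d,m,14),np.median(f[m],0))
for x in env.silhouettes("gate","top"): print(x["conf"],rect(d,x["mask"],16),x["centre"])
E
```

```text
time: 21.28
eef_pos: [596.4, -99.9, 91.0]
orientation: [-179.9, -0.0, 87.5]
ft_force: [0.2, 0.3, 0.5]
width: -0.2
finger_force: 0.0
t 21.27 p [596.4 -99.9  91. ] rpy [-179.9   -0.    87.5] F [0.2 0.3 0.5] w -0.2 q6 -13.6
[-9.0000e-04 -1.2000e-03 -1.4749e+00] [-30.6  82.    0.9]
 car [214. 306.] (array([592.9,  55.2]), array([106.3, 156.7]), -3.0) [30. 76. 44.]
 car [328. 416.] (array([ 305. , -214.7]), array([100.6, 128.3]), -6.8) [232. 230. 224.]
 car [269. 487.] (array([ 467.9, -404.6]), array([103. , 155.7]), 16.5) [202.  39.  36.]
```

```bash
python3 -m handwheel '[[0,0,-1.475,-30.6,82,0,0],[0,0,-1.475,-30.6,82,0,0],[0,0,-1.475,-30.6,82,0,0],[0,0,-1.475,-30.6,82,0,0],[0,0,-1.475,-30.6,82,0,0],[0,0,-1.475,-30.6,82,0,0],[0,0,-1.475,-30.6,82,0,0],[0,0,-1.475,-30.6,82,0,0],[0,0,-1.475,-30.6,82,10,0]]'; python3 go.py 677 -134 24 172
python3 - <<'E'
from h import *
d=env.capture("scene")
cv2.imwrite("pics/e.png",cv2.resize(d["frame"][210:330,200:400,::-1],None,fx=4,fy=4,interpolation=cv2.INTER_CUBIC))
for x in env.silhouettes("gate","scene")[:1]: print(x["conf"],x["centre"])
W=np.array([[677,-134,75.],[650.3,-35.3,16],[640,-131,55]])
q=(W@d["R"].T+d["t"])@d["mtx"].T;print(((q[:,:2]/q[:,2:]-[200,210])*4).round())
E
```

```text
time: 22.55
eef_pos: [677.9, -134.6, 82.4]
orientation: [-180.0, 0.1, 171.7]
ft_force: [0.0, 0.4, -0.2]
width: -0.1
finger_force: 0.0
t 22.55 p [ 677.9 -134.6   82.4] rpy [-1.800e+02  1.000e-01  1.717e+02] F [ 0.   0.4 -0.2] w -0.1 q6 -98.6
[-0.0003  0.0015 -0.0061] [ 1.   0.5 58.4]
0.57 [289.2, 283.9]
[[243. 321.]
 [414. 314.]
 [249. 282.]]
```

View pics/e.png

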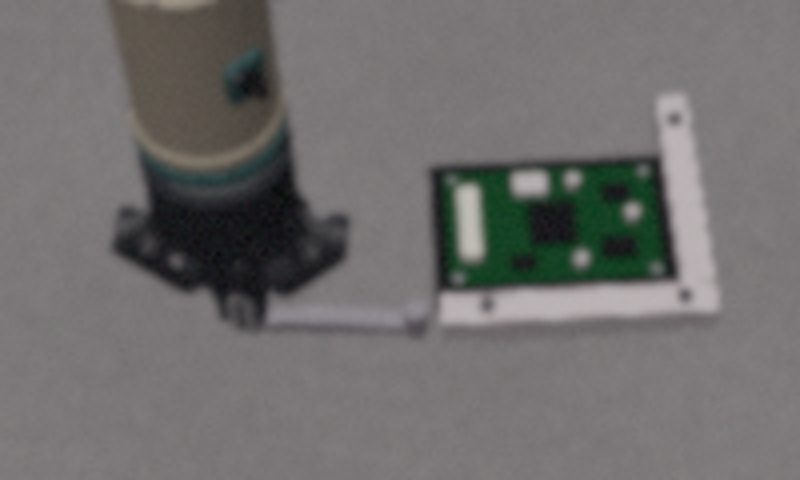

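```bash
python3 -m handwheel '[[0,0,0,0,0,30,0],[0,0,0,0,0,50,0],[0,0,0,0,0,58,0],[0,0,0,4,0,58,0],[0,0,0,8,0,58,0]]'
cat > arc.py <<'E'
import sys,numpy as np,subprocess
a=[]
for th in map(float,sys.argv[1:]):
    y=np.radians(177.3)-th; t=np.array([np.cos(y),np.sin(y)]); d=np.array([-np.sin(y),np.cos(y)])
    p=np.array([650.3,-35.3])+100*d-19*t; a+=[p[0],p[1],24,np.degrees(y)]
subprocess.run(["python3","go.py"]+[str(x) for x in a])
E
python3 arc.py 0 .1 .2 .3 .4 .5 .6 .7 .8
```

```text
time: 23.28
eef_pos: [669.8, -133.4, 25.3]
orientation: [-180.0, 0.1, 171.8]
ft_force: [-0.1, 0.1, -0.3]
width: 0.1
finger_force: 0.0
t 23.27 p [ 669.8 -133.4   25.3] rpy [-1.800e+02  1.000e-01  1.718e+02] F [-0.1  0.1 -0.3] w 0.1 q6 -98.9
[-0.0004  0.0014 -0.0962] [ 4.8 -3.4  1.3]
[-0.0003  0.0014  0.0038] [14.7 -5.8  1.3]
[-0.0003  0.0015  0.1038] [24.8 -7.1  1.3]
[-2.000e-04  1.500e-03  2.038e-01] [34.9 -7.5  1.3]
[-1.000e-04  1.500e-03  3.038e-01] [45.1 -6.8  1.3]
[-0.      0.0015  0.4038] [55.1 -5.1  1.3]
[0.     0.0015 0.5038] [64.9 -2.4  1.3]
[1.000e-04 1.500e-03 6.038e-01] [74.4  1.2  1.2]
[2.000e-04 1.500e-03 7.038e-01] [83.5  5.8  1.2]
```

```bash
python3 -m handwheel '[[0,0,0,8,-4,1,0],[0,0,0,15,-6,1,0],[0,0,0.1,25,-7,1,0],[0,0,0.2,35,-7.5,1,0],[0,0,0.3,45,-7,1,0],[0,0,0.4,55,-5,1,0],[0,0,0.5,65,-2.5,1,0],[0,0,0.6,74.5,1,1,0],[0,0,0.7,83.5,6,1,0]]'; python3 arc.py .8 .9 1 1.1 1.2 1.3 1.4 1.45 1.5 1.55 1.57
```

```text
time: 24.4
eef_pos: [587.7, -116.0, 24.1]
orientation: [180.0, 0.1, 131.5]
ft_force: [1.0, -1.3, 0.2]
width: -0.2
finger_force: 0.6
t 24.4 p [ 587.7 -116.    24.1] rpy [1.800e+02 1.000e-01 1.315e+02] F [ 1.  -1.3  0.2] w -0.2 q6 -59.3
[0.0006 0.002  0.0006] [-0.   0.4  0.1]
[0.0007 0.002  0.1006] [10.1 -1.   0.1]
[0.0008 0.0019 0.2006] [20.2 -1.4  0.1]
[0.0009 0.0019 0.3006] [30.4 -0.8  0. ]
[0.001  0.0018 0.4006] [40.4  0.9  0. ]
[0.0011 0.0018 0.5006] [50.2  3.5  0. ]
[0.0012 0.0017 0.6006] [59.8  7.1 -0. ]
[0.0012 0.0017 0.6506] [64.4  9.3 -0. ]
[0.0013 0.0017 0.7006] [68.9 11.7 -0. ]
[0.0013 0.0017 0.7506] [73.2 14.3 -0. ]
[0.0013 0.0017 0.7706] [74.9 15.4 -0. ]
```

Contact is made and the gate is moving, with about 1.6 N on the wrist.

```bash
python3 -m handwheel '[[0,0,0.1,10,-1,0,0],[0,0,0.2,20,-1.5,0,0],[0,0,0.3,30.5,-1,0,0],[0,0,0.4,40.5,1,0,0],[0,0,0.5,50,3.5,0,0],[0,0,0.6,60,7,0,0],[0,0,0.65,64.5,9.5,0,0],[0,0,0.7,69,11.5,0,0]]'; python3 arc.py 1.55 1.57 1.6
```

```text
time: 25.4
eef_pos: [550.4, -56.6, 24.1]
orientation: [179.9, 0.1, 91.5]
ft_force: [1.0, -0.8, 1.1]
width: 0.0
finger_force: 0.5
t 25.4 p [550.4 -56.6  24.1] rpy [1.799e+02 1.000e-01 9.150e+01] F [ 1.  -0.8  1.1] w 0.0 q6 -14.5
[0.0016 0.001  0.0527] [ 5.  -0.5  0.1]
[0.0016 0.001  0.0727] [ 7.  -0.7  0.1]
[0.0017 0.001  0.1027] [10.  -1.   0.1]
```

```bash
python3 -m handwheel '[[0,0,0.03,2.5,-0.3,0,0],[0,0,0.05,5,-0.5,0,0]]'; python3 -m handwheel '[[0,0,0.01,1,0,0,0],[0,0,0.02,2,0,0,0]]'; python3 -m handwheel '[[0,0,0,1,0,0,0],[0,0,0,1.5,0,0,0]]'
```

```text
time: 25.65
eef_pos: [549.6, -51.5, 23.8]
orientation: [180.0, 0.0, 88.7]
ft_force: [-0.4, -0.8, 0.5]
width: -0.0
finger_force: 0.5
time: 25.9
eef_pos: [549.4, -50.9, 23.7]
orientation: [-180.0, 0.2, 87.7]
ft_force: [-2.8, -7.1, 3.4]
width: 0.1
finger_force: 4.1
time: 26.15
eef_pos: [549.5, -50.8, 23.8]
orientation: [-180.0, 0.3, 87.7]
ft_force: [-2.8, -10.9, 3.6]
width: 0.0
finger_force: 5.9
```

```bash
python3 -m handwheel '[[0,0,0,1,0,0,0],[0,0,0,1,0,0,0],[0,0,0,-8,0,0,0],[0,0,0,-30,0,0,0],[0,0,0,-40,0,-50,0],[0,0,0,-70,0,-120,0],[0,0,0,-120,0,-130,0],[0,0,0,-180,0,-130,0],[0,0,0,-220,0,-130,0],[0,0,0,-220,0,-130,0]]'
python3 - <<'E'
from h import *
d=env.capture("top");f=d["frame"].astype(int)
for x in env.silhouettes("carrier","top"): 
    m=x["mask"]; print(" car",np.round(x["centre"]),rect(d,m,14),np.median(f[m],0))
cv2.imwrite("pics/f.png",cv2.resize(d["frame"][165:275,240:400,::-1],None,fx=5,fy=5,interpolation=cv2.INTER_CUBIC))
L=np.array([[0,0,16],[-100,0,16],[-100,-150,16],[0,-150,16],[10,-163,16],[-90,-163,55.]])
a=np.radians(-2.7);R=np.array([[np.cos(a),-np.sin(a)],[np.sin(a),np.cos(a)]])
W=np.c_[L[:,:2]@R.T+[648,128.3],L[:,2]]
q=(W@d["R"].T+d["t"])@d["mtx"].T;print(((q[:,:2]/q[:,2:]-[240,165])*5).round())
E
```

```text
time: 27.4
eef_pos: [540.5, -270.2, 153.0]
orientation: [180.0, -0.0, 87.4]
ft_force: [0.6, -0.2, -0.5]
width: -0.0
finger_force: 0.0
 car [324. 389.] (array([ 311.3, -160.2]), array([ 71.9, 102.6]), 80.8) [234. 232. 227.]
 car [217. 307.] (array([591.6,  55.3]), array([103.4, 152.7]), -2.2) [30. 77. 44.]
 car [267. 480.] (array([ 468.2, -404.3]), array([103.1, 153.4]), 16.2) [205.  39.  37.]
[[181. 146.]
 [169. 343.]
 [466. 358.]
 [476. 162.]
 [503. 144.]
 [496. 334.]]
```

View pics/f.png

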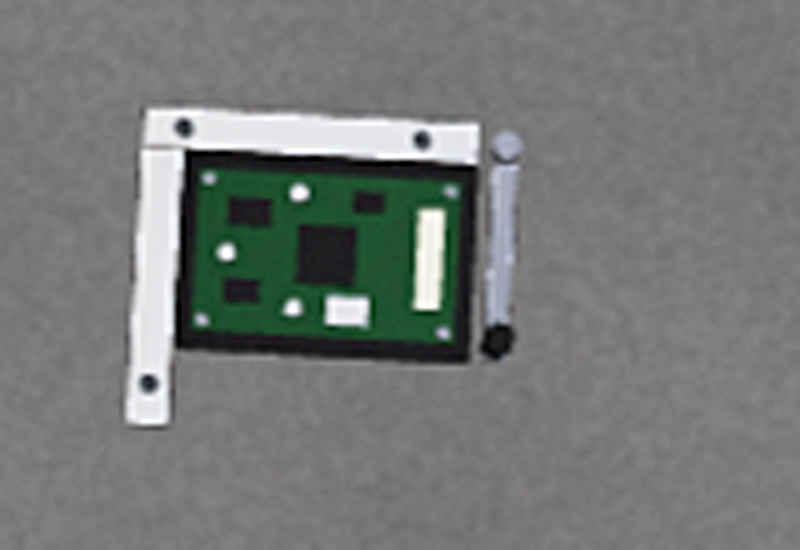

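The carrier is square against both fences, with corners at (186,150) and (470,360). The gate bar is parallel to its short side with an even gap, and the post at (496,338) matches the predicted shut position of (496,334). The robot is clear of everything.

```bash
python3 -c "
from workcell import env
print(env.close_job())"
```

```text
the job is handed in; nothing more can be done
None
```

The job is handed in at about 27 s: the carrier is square and home against both fences (presses at most about 16 N), the gate is shut to its limit, and the tape, spool and bottle were left alone.

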